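# Tighten the click clamp, then take off the locating plate

## Task

Turn the yellow wing knob of the leaning clamp clockwise until its slip clutch clicks, and stop at that first click, so that the board is held. Then lift the steel locating plate by its red handle straight up off its two dowels, keeping it level, and set it down flat in the middle of the grey mat without dropping it. Leave the knob as it clicked, let go of everything and do not disturb the tape measure, pencil, offcut and hammer lying about.

Things in the scene. Friction and masses are not known exactly. Their poses are not given: they have to be found in the camera images.
- knob_grip (a point): Grip point of the yellow wing knob, on its axis. z points out along the screw axis, leaning 35 degrees from vertical to the fixture's front; x along the wing: a bar 50 long (x), 16 thick (y), 36 high (z). The point lies 10 below its top, 24 above the 47-diameter yellow disc at its foot; below is a black collar, 66 diameter. Grasp across the thickness, tool along the axis.
- clamp_screw (a joint): Turn of the screw with its black collar, rad: starts between 0 and 0.45, grows as the knob is turned clockwise seen from its free end (negative about knob_grip z), and comes tight at 1.0. Turning it takes about 0.1 N m; it does not spring back.
- clamp_knob (a joint): Clutch slip of knob past collar, rad, clockwise: about 0.02 until the screw is tight. Then torque rises to 0.25 N m (slip 0.07), falls to none at 0.17, reverses to a push onward of 0.1 N m, and the knob rests at 0.45: first click. Let go between 0.22 and 0.55 it settles there. Past 0.62 it goes on to 0.90: second click. Black line on the disc meets the collar's white mark at 0, then green, then red.
- fixture: Clamping fixture, fixed to the bench: aluminium base 200 x 200 x 20 with a brown board 100 wide, a blue clamp bridge at the front and two steel dowels, 10 diameter. Origin under the centre of the base; the front, with the leaning knob, is -x (roughly towards the robot), y to its left, z up. The dowels stand at x 35, y -70 and +70, tops at z 72.
- plate_grip (a point): Grip point of the red handle at the middle of the steel locating plate: an upright bar 50 long (x), 14 thick (y), 36 high. The point lies 10 below its top, 26 above the plate's top face and 34 above its underside, over the plate's centre. Starts at fixture x 35, y 0, z 84; must rise 22 to come off the dowels. Axes as the fixture's at the start.
- plate: The steel locating plate with the red handle, about 300 g, 70 (x) by 180 (y) by 8 thick; holes 1 wider than the dowels at y -70 and +70. Origin at the centre of its underside. Starts level on the dowels, underside 50 above the bench.
- mat: Grey felt mat fixed on the bench, 150 (x) by 220 (y), 4 thick; origin under its centre, top at z 4. Lies left or right of the fixture.
- tape: Bystander, loose: blue tape measure, 60 x 36 x 58 tall. Leave it alone.
- pencil: Bystander, loose: flat orange carpenter's pencil, 150 x 14 x 8. Leave it alone.
- offcut: Bystander, loose: dark wood offcut, 120 x 60 x 35. Leave it alone.
- hammer: Bystander, loose: hammer, lying, handle towards the robot. Leave it alone.

How it is judged:
On the way, in this order (a step that is already met when the one before it is completed fails the run):
1. the clamp is tight and its clutch has clicked once (value of joint clamp_screw above 0.92 rad and value of joint clamp_knob between 0.36 and 0.55 rad), for 0.2 s.
2. the plate is up off both dowels, level (z of plate_grip in the frame of fixture above 0.108 m and angle between plate_grip's own z axis and vertical below 0.15 rad and contact force between plate and the fingers above 0.5 N), for 0.1 s.
At the end, for the whole second after the job is handed in: The screw is still tight (above 0.92 rad) with the knob one click on (slip 0.36 to 0.55 rad), and the plate lies flat (within 0.05 rad) and still on the mat, its centre within 45 mm of the mat's centre, let go (all of step 1 and horizontal distance between plate_grip and mat below 0.045 m and angle between plate_grip's own z axis and vertical below 0.05 rad and height (world z) of plate_grip below 0.042 m and linear speed of plate below 0.02 m/s and contact force between plate and the fingers below 0.1 N); the robot touches nothing.
It fails at once if the clutch is turned on towards a second click (slip above 0.62 rad) (value of joint clamp_knob above 0.62 rad).
It fails at once if the plate tips more than 0.17 rad while it is still on the dowels (angle between plate_grip's own z axis and vertical above 0.17 rad and z of plate_grip in the frame of fixture below 0.104 m and horizontal distance between plate_grip and fixture below 0.1 m).
It fails at once if the plate is let go in the air, more than 25 mm above the mat (contact force between plate and the fingers below 0.1 N and height (world z) of plate_grip above 0.063 m and (height (world z) of plate_grip above 0.11 m or horizontal distance between plate_grip and fixture above 0.1 m)).
It fails at once if the tape measure, pencil, offcut or hammer is pushed more than 40 mm (distance of any of tape, pencil, glue, jar, driver, offcut, hammer from where it was at the start of the episode above 0.04 m).
It also fails if it takes over 58 s, if anything falls off the work surface, if the arm or the gripper's body presses on something with over 40 N, if the wrist force passes 120 N, or if a joint passes its speed limit or range.

## Robot

A 6-joint arm with a two-finger parallel gripper is mounted at the origin on the work surface. World frame = base frame: x ahead of the robot, y to its left, z up, the work surface at z = 0. Lengths are in m, angles in rad, forces in N, time in s.
With the tool pointing down it reaches from about 0.3 to 0.875 m from the base axis. Payload 6.4 kg.
Tool frame: the origin (TCP) lies at the centre of the arm's flange, where the gripper is bolted on; the fingertips stand 173 mm ahead of it and the grasp point (between the pads) lies ctrl.grip_point_offset ahead of it (ctrl.grip_point_offset is the distance from the TCP to the grasp point, in m); z points along the fingers, y is the direction in which the jaws open and shut (so a half turn about z gives the same grasp; the last joint's range is limited). The gripper opens to 85 mm and grips with 20 to 120 N. Pads are 22 mm wide; open, the fingers measure 114 mm over their backs; the gripper's body (76 mm by 85 mm) begins 54 mm behind the grasp point. The pads swing forward as they close: fully open they stand 13 mm farther back than shut.
Start: joints at [-1.429, 0.181, 1.607, -0, 1.354, -0.206], TCP at [0.196, -0.541, 0.405] pointing down, gripper open.
Joint ranges: [-2.99, 2.99], [-0.89, 2.07], [0.3, 2.58], [-1.14, 4.28], [0, 2.63], [-3.12, 3.12]. Speed limits (rad/s): [2.57, 2.57, 3.01, 3.14, 3.14, 3.14].

## Interface

Orientations are given as a unit quaternion [w, x, y, z].
In Python, from bench import ctrl, cams, boxes_of, landmark_of gives the robot as it stands.
- The arm moves only by the shell command python3 -m handwheel 'ROWS'. ROWS is JSON, a list of rows, each an object with "offset": the shift along the tool's x, y, z in m, a list of three; "spin": the turn about the tool's z in degrees; "grip": the opening, from 0 (shut) to 1 (fully open). A call has 1 to 20 rows; each row is the pose to reach, as a shift and turn from the pose commanded when the call began, along the tool's axes at that moment; what a row does not reach only later rows make up. A row lasts 1/8 s, in which the tool goes at most 62.5 mm and 10.7 degrees, less where a joint would pass 70% of its speed; a pose out of reach is approached as far as the arm can. A call with a gripper value outside its range is refused whole. The fingers move at their own pace and stop on an object; the grip force is fixed at half the most. Time passes only in rows, so rows that repeat a pose let the fingers close. It gives the time, the measured TCP pose, the force and the opening at its end, in the units of the state.
- ctrl.get_obs(): the state, without advancing time (a new reading comes with each control period).
- cams.camera(name): name is "scene" or "top"; returns a dict with "color" (384x512x3 uint8, red, green, blue), "camera_matrix" (3x3 intrinsics, pixels), "distortion" ([k1, k2, p1, p2, k3] as OpenCV has them; the pictures are not rectified), "view" (4x4, takes a point from world to camera coordinates). Camera axes: x right, y up, looking along -z (the intrinsics and any distortion apply to the point x, -y, -z); pixel columns grow to the right and rows downward; lengths in m; the calibration is good to about 2 mm. A picture is of the moment at which its call begins. There is no depth.
- ctrl.hand_in(): hands the job in, once; it reports no verdict.
Trained networks look in a picture, given as the dict that the camera call returned (one of the last four; its "shot" number tells which), for a name from the list of things; names that differ only in an ending like _2 or _b are one class to them, and where a whole thing is asked for, a point or a joint stands for the part that bears it (a point fixed in the world has none). Each returns a list of dicts, best first, with "confidence" (0 to 1); they miss things now and then, are a little off and sometimes report something else, mostly with a low value. They report only what shows in the picture. A call takes as long as a camera call.
- boxes_of(picture, thing): "uv" ([column, row] in pixels, amid what is visible of it).
- landmark_of(picture, thing): "uv" ([column, row] in pixels: a listed point, or the origin of a listed thing).
The state is a dict: "time_s": time; "q": joint angles; "dq": joint speeds; "joint_efforts": joint torques, N m; "eef_pos": TCP position; "eef_rot": TCP orientation; "wrist_force": force on the tool from outside, world axes, zero at the start; "torque": the same for the moment, N m; "opening": opening from 0.0 (shut) to 1.0 (fully open).
Only numpy, scipy, OpenCV 4.12 (cv2) and the standard library are available. Lean on these libraries where they do the work, as an engineer would, in place of code of your own. Each camera call takes 0.05 s, during which the arm holds its last target.

## Working session

There is one attempt and no reset: what is moved stays moved. The work goes in short steps, Python scripts to look and compute and a shell command to move; the robot and the scene stay as the last step left them, time stands still between calls to the robot, and variables do not carry over. Pictures are saved under pics/ and viewed, and the job is handed in when it is done.

```bash
ls; mkdir -p pics; python3 - <<'E'
from bench import ctrl,cams,boxes_of,landmark_of
import cv2
o=ctrl.get_obs();print(o,ctrl.grip_point_offset)
for n in("scene","top"):
    p=cams.camera(n);cv2.imwrite(f"pics/{n}0.png",cv2.resize(p["color"][:,:,::-1],(800,600)))
    print(n,p["camera_matrix"],p["distortion"],p["view"])
    for t in["knob_grip","fixture","plate_grip","plate","mat","tape","pencil","offcut","hammer"]:
        print(t,[(d["uv"],round(d["confidence"],2)) for d in landmark_of(p,t)[:2]])
E
```

```text
pics
{'time_s': 0.0, 'q': array([-1.42927635e+00,  1.81544293e-01,  1.60802022e+00, -4.30094029e-05,
        1.35381067e+00, -2.06293814e-01]), 'dq': array([-6.27494922e-05,  4.98268142e-04, -1.45806775e-03,  4.70704321e-04,
        1.19277944e-03,  8.84448355e-04]), 'joint_efforts': array([ 4.49406298e-04, -4.44866323e+01, -3.51337981e+01, -1.34510869e-04,
        9.41658363e-03,  2.47560104e-05]), 'eef_pos': array([ 0.19596122, -0.54029997,  0.40377616]), 'eef_rot': array([-8.91478165e-04,  9.84915073e-01,  1.73036133e-01,  7.87501507e-06]), 'wrist_force': array([-0.63443763, -0.31194668, -0.57991942]), 'torque': array([ 0.06522997,  0.01476185, -0.0286074 ]), 'opening': 0.9961633532906118} 0.1547
scene [[361.56469359   0.         256.58161982]
 [  0.         361.56469359 189.04792566]
 [  0.           0.           1.        ]] [-0.11205569  0.          0.          0.          0.        ] [[-0.32163812  0.94684986 -0.00492534  0.1620241 ]
 [-0.77086767 -0.25883057  0.58203933  0.32109157]
 [ 0.54982903  0.19100282  0.81314572 -1.51756293]
 [ 0.          0.          0.          1.  
[... 391 characters left out ...]
75 191.21912875]
 [  0.           0.           1.        ]] [-0.101945  0.        0.        0.        0.      ] [[-0.0150843  -0.99987863  0.00389652  0.02046347]
 [ 0.99785541 -0.0148053   0.06376039 -0.49382134]
 [-0.06369496  0.00484994  0.99795763 -1.18792312]
 [ 0.          0.          0.          1.        ]]
knob_grip [([304.4, 182.1], 0.59), ([299.2, 141.3], 0.42)]
fixture [([301.5, 153.1], 0.7)]
plate_grip [([305.5, 138.8], 0.83)]
plate [([302.3, 140.6], 0.97)]
mat [([198.1, 166.1], 0.81)]
tape [([260.7, 220.9], 0.75), ([303.3, 180.6], 0.33)]
pencil [([307.7, 241.6], 0.61)]
offcut [([411.3, 185.5], 0.9), ([264.3, 219.1], 0.59)]
hammer [([114.2, 183.2], 0.75), ([197.7, 167.6], 0.73)]
```

View pics/scene0.png

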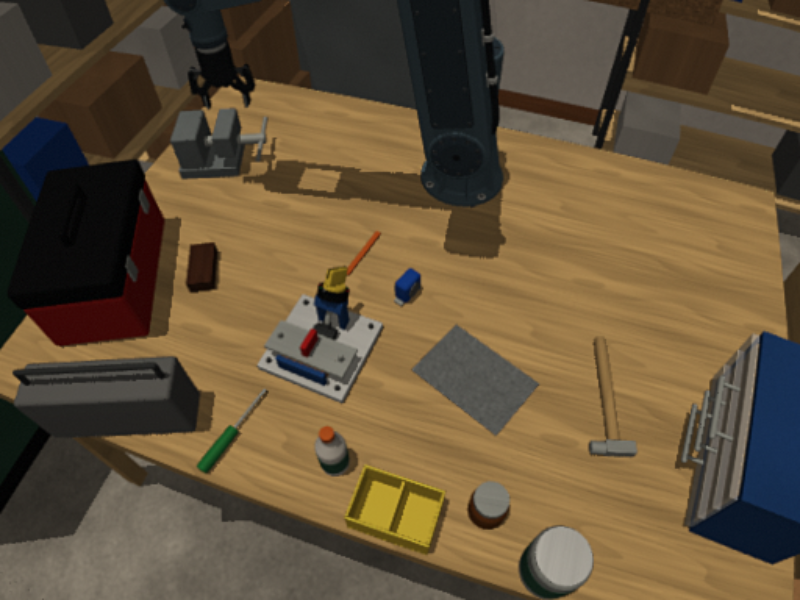

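View pics/top0.png

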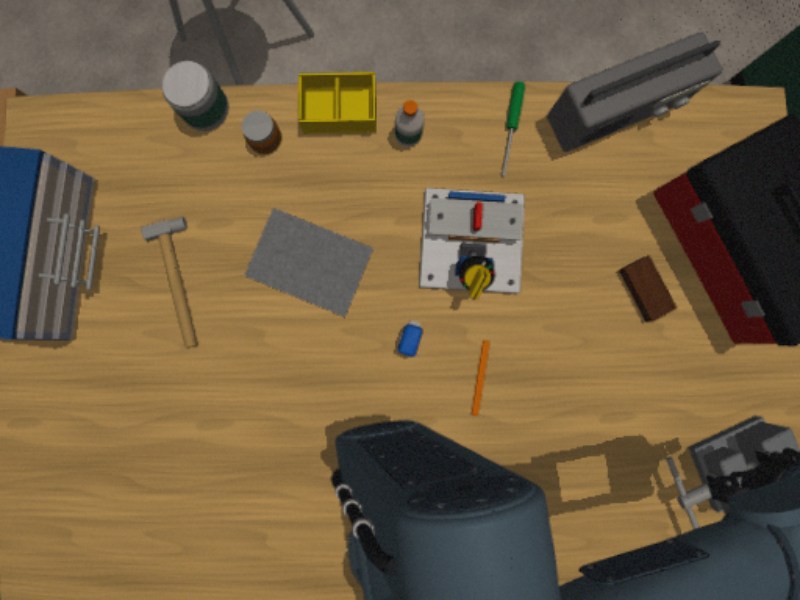

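```bash
cat > h.py <<'E'
import numpy as np,cv2
from bench import ctrl,cams,boxes_of,landmark_of
F=np.diag([1,-1,-1.])
def cam(p):
    V=np.array(p["view"]);return np.array(p["camera_matrix"]),np.array(p["distortion"]),F@V[:3,:3],F@V[:3,3]
def proj(p,X):
    K,D,R,t=cam(p);return cv2.projectPoints(np.atleast_2d(X).astype(float),cv2.Rodrigues(R)[0],t,K,D)[0][:,0]
def ray(p,uv):
    K,D,R,t=cam(p);n=cv2.undistortPoints(np.array([[uv]],float),K,D)[0,0]
    d=R.T@np.array([n[0],n[1],1]);return -R.T@t,d/np.linalg.norm(d)
def onz(p,uv,z):
    c,d=ray(p,uv);return c+d*(z-c[2])/d[2]
def tri(p1,u1,p2,u2):
    c1,d1=ray(p1,u1);c2,d2=ray(p2,u2)
    s=np.linalg.lstsq(np.c_[d1,-d2],c2-c1,rcond=None)[0]
    a,b=c1+s[0]*d1,c2+s[1]*d2
    return (a+b)/2,np.linalg.norm(a-b)
E
python3 - <<'E'
from h import *
np.set_printoptions(precision=4,suppress=True)
a=cams.camera("scene");b=cams.camera("top")
for n,p in(("s",a),("t",b)):
    np.save(f"{n}.npy",p,allow_pickle=True)
for t,z in[("knob_grip",None),("fixture",0),("plate_grip",.084),("plate",.05),("mat",0),("tape",0),("pencil",0),("offcut",0),("hammer",0)]:
    l=landmark_of(a,t);m=landmark_of(b,t)
    if l and m:
        print(t,*tri(a,l[0]["uv"],b,m[0]["uv"]), *( (onz(a,l[0]["uv"],z),onz(b,m[0]["uv"],z)) if z is not None else ()))
for n,p,c in(("scene",a,(185,240,155,275)),("top",b,(260,345,110,195))):
    pass
cv2.imwrite("pics/sc1.png",cv2.resize(a["color"][155:265,160:260,::-1],None,fx=5.4,fy=5.4,interpolation=cv2.INTER_CUBIC))
cv2.imwrite("pics/tc1.png",cv2.resize(b["color"][110:200,255:345,::-1],None,fx=6,fy=6,interpolation=cv2.INTER_CUBIC))
E
```

```text
knob_grip [ 0.5048 -0.1376  0.1503] 0.021781783342430257
fixture [ 0.6096 -0.1442 -0.0005] 0.0018994742235510734 [ 0.61  -0.145  0.   ] [ 0.6092 -0.1432  0.    ]
plate_grip [ 0.6403 -0.1398  0.0861] 0.0008377599273953404 [ 0.6393 -0.141   0.084 ] [ 0.6406 -0.1397  0.084 ]
plate [ 0.6453 -0.1425  0.0495] 0.0003871662788340563 [ 0.6456 -0.1426  0.05  ] [ 0.6451 -0.1423  0.05  ]
tape [ 0.4066 -0.0211 -0.0105] 0.0007577032617893816 [ 0.4139 -0.0191  0.    ] [ 0.4066 -0.0204  0.    ]
pencil [ 0.342  -0.1606  0.0135] 0.0022002361890075 [ 0.3318 -0.1667  0.    ] [ 0.3408 -0.1615  0.    ]
offcut [ 0.508  -0.5011 -0.0001] 0.010187762942915382 [ 0.5087 -0.5067  0.    ] [ 0.5061 -0.4959  0.    ]
hammer [0.5356 0.4517 0.0206] 0.007778410251967948 [0.5222 0.4603 0.    ] [0.5382 0.455  0.    ]
```

View pics/sc1.png

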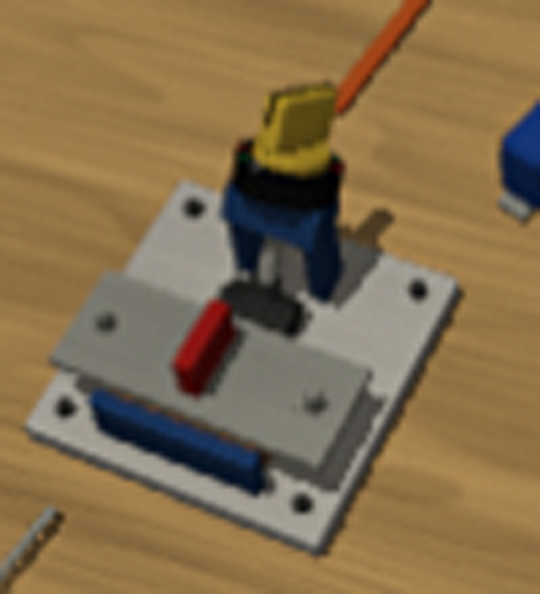

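View pics/tc1.png

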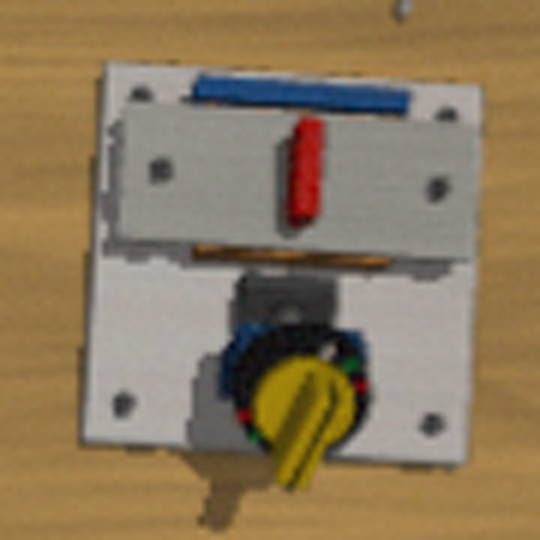

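```bash
cat > fit.py <<'E'
from h import *
from scipy.optimize import minimize,least_squares
np.set_printoptions(precision=4,suppress=True)
def fixpose(a,b):
    g=lambda c,x0,y0,s:(x0+(c[0]+.5)/s-.5,y0+(c[1]+.5)/s-.5)
    T=lambda c:g(c,255,110,6);S=lambda c:g(c,160,155,5.4)
    obs=[(b,T((160,168)),(35,70,72)),(b,T((437,188)),(35,-70,72)),(a,S((315,403)),(35,70,72)),(a,S((105,322)),(35,-70,72)),
     (b,T((105,62)),(100,100,20)),(b,T((482,87)),(100,-100,20)),(b,T((82,442)),(-100,100,20)),(b,T((467,466)),(-100,-100,20)),
     (a,S((462,290)),(-100,100,20)),(a,S((183,183)),(-100,-100,20)),(a,S((322,545)),(100,100,20)),(a,S((28,428)),(100,-100,20))]
    def res(v):
        r=[]
        for p,u,X in obs: r+=list(proj(p,tofix(v,np.array(X)/1e3))[0]-u)
        return r
    s=least_squares(res,[.61,-.144,0]);return s.x,np.array(s.fun).reshape(-1,2)
def tofix(v,X):
    c,s=np.cos(v[2]),np.sin(v[2]);X=np.atleast_2d(X)
    return np.c_[v[0]+c*X[:,0]-s*X[:,1],v[1]+s*X[:,0]+c*X[:,1],X[:,2]]
L=np.radians(35)
A=np.array([-np.sin(L),0,np.cos(L)]);U=np.array([np.cos(L),0,np.sin(L)]);Y=np.array([0,1,0.])
def axes(phi): # wing x, y in fixture frame at angle phi (ccw about A from U)
    w=np.cos(phi)*U+np.sin(phi)*Y; return w,np.cross(A,w)
def shapes(v,xk,zk,phi):
    w,n=axes(phi);o=np.array([xk,0,zk])
    box=np.array([o+i*.025*w+j*.008*n+k*A for i in(-1,1) for j in(-1,1) for k in(-.026,.010)])
    th=np.linspace(0,2*np.pi,40)[:,None]
    disc=np.vstack([o+.0235*(np.cos(th)*U+np.sin(th)*Y)+A*k for k in(-.024,-.030)])
    return tofix(v,box),tofix(v,disc)
def mask(p):
    c=p["color"].astype(int);m=((c[...,0]>c[...,2]*2.2+20)&(c[...,1]>.72*c[...,0])&(c[...,0]>60)).astype(np.uint8)
    return m
def ren(p,sh,s=4):
    m=np.zeros((384*s,512*s),np.uint8)
    for X in sh:
        cv2.fillConvexPoly(m,cv2.convexHull(np.round((proj(p,X)+.5)*s).astype(np.int32)),1)
    return cv2.resize(m.astype(np.float32),(512,384),interpolation=cv2.INTER_AREA)
def fitknob(a,b,v,guess=None,free=3):
    W=[]
    for p in(a,b):
        ctr=proj(p,tofix(v,[[-.09,0,.14]]))[0].astype(int);m=mask(p);k=np.zeros_like(m);k[ctr[1]-28:ctr[1]+28,ctr[0]-25:ctr[0]+25]=1
        W.append((m*k).astype(np.float32))
    def cost(x):
        return sum(np.abs(ren(p,shapes(v,x[0]/1e3,x[1]/1e3,x[2])[:2])-m).sum() for p,m in zip((a,b),W))
    best=None
    ph=np.arange(-1.5,1.5,.3) if guess is None else [guess[2]]
    for p0 in ph:
        x0=[-75,140,p0] if guess is None else guess
        if free==3:
            r=minimize(cost,x0,method="Nelder-Mead",options=dict(initial_simplex=np.array(x0)+np.array([[0,0,0],[15,0,0],[0,15,0],[0,0,.3]])))
            x,f=r.x,r.fun
        else:
            g=np.arange(-1.6,1.6,.01);cs=[cost([x0[0],x0[1],q]) for q in g];x,f=[x0[0],x0[1],g[int(np.argmin(cs))]],min(cs)
        if best is None or f<best[1]: best=(x,f)
    return best,[w.sum() for w in W]
E
python3 - <<'E'
from fit import *
a=np.load("s.npy",allow_pickle=True).item();b=np.load("t.npy",allow_pickle=True).item()
v,r=fixpose(a,b);print(v,r.tolist())
best,w=fitknob(a,b,v);print(best,w)
x=best[0];print(tofix(v,[[x[0]/1e3,0,x[1]/1e3]]))
w,n=axes(x[2]);print(w,n)
for nme,p,c in(("s",a,(160,155,100,110,5)),("t",b,(255,110,90,90,6))):
    im=cv2.resize(p["color"][c[1]:c[1]+c[3],c[0]:c[0]+c[2],::-1],None,fx=c[4],fy=c[4],interpolation=cv2.INTER_CUBIC)
    for X in shapes(v,x[0]/1e3,x[1]/1e3,x[2]):
        h=cv2.convexHull(((proj(p,X)+.5-np.array(c[:2]))*c[4]).astype(np.int32));cv2.polylines(im,[h],True,(255,0,255),1)
    cv2.imwrite(f"pics/fit_{nme}.png",im)
i=[cv2.imread(f"pics/fit_{n}.png") for n in "st"];i=[cv2.copyMakeBorder(q,0,560-q.shape[0],0,0,0) if 0 else cv2.resize(q,(int(q.shape[1]*540/q.shape[0]),540)) for q in i]
cv2.imwrite("pics/fit.png",cv2.resize(np.hstack(i),(800,int(540*800/sum(q.shape[1] for q in i)))))
for t,p in(("scene",a),("top",b)):pass
E
```

```text
[ 0.6111 -0.1418 -0.077 ] [[-0.14207439259467947, -0.7245541413482499], [0.3910760739813668, -0.9822907944831911], [0.30425179661614266, -1.4400020219738963], [0.08513022035614881, -1.5753440345217768], [-0.6954007010748455, -0.737396493952545], [0.013406180114714061, -0.6607953052473192], [-0.6085477407206099, -0.44303827034855203], [-0.31817663069955415, -0.3995416355374175], [0.30906874032928044, -1.955479121092253], [0.21115725915524308, -0.849135663561583], [-0.14521755439886874, 0.6581376822481957], [-0.7169335150686891, -0.1919235338810381]]
(array([-99.8508, 144.4869,  -0.1862]), np.float64(48.0)) [np.float32(204.0), np.float32(265.0)]
[[ 0.5115 -0.1341  0.1445]]
[ 0.805  -0.1851  0.5637] [0.1516 0.9827 0.1062]
```

View pics/fit.png

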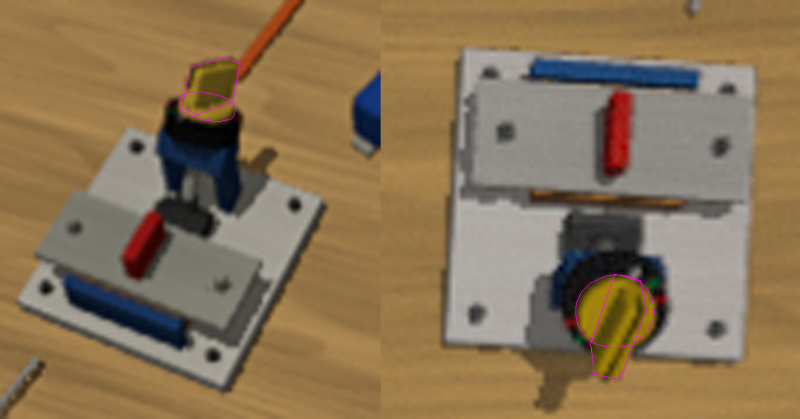

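```bash
python3 - <<'E'
from fit import *
a=np.load("s.npy",allow_pickle=True).item();b=np.load("t.npy",allow_pickle=True).item()
v,_=fixpose(a,b)
rows=[]
for phi in(None,-.35,-.6,-.85):
    o=[]
    for p,c in((a,(195,160,40,36)),(b,(285,155,40,36))):
        im=cv2.resize(p["color"][c[1]:c[1]+c[3],c[0]:c[0]+c[2],::-1],None,fx=10,fy=10,interpolation=cv2.INTER_CUBIC)
        if phi is not None:
            bx,d=shapes(v,-.0999,.1445,phi)
            q=((proj(p,bx)+.5-np.array(c[:2]))*10).astype(int)
            for i in range(8):
                for j in range(i):
                    if bin(i^j).count("1")==1: cv2.line(im,tuple(map(int,q[i])),tuple(map(int,q[j])),(255,0,255) if (i&1)and(j&1) else (255,255,0),1)
        o.append(im)
    rows.append(np.hstack(o))
g=np.vstack([np.hstack(rows[:2]),np.hstack(rows[2:])])
cv2.imwrite("pics/ang.png",cv2.resize(g,(800,360)))
cv2.imwrite("pics/ang0.png",rows[0])
E
```

```text
(no output)
```

View pics/ang.png

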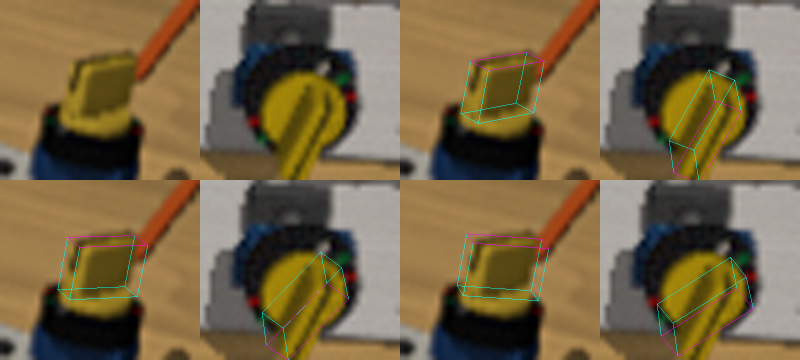

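View pics/ang0.png

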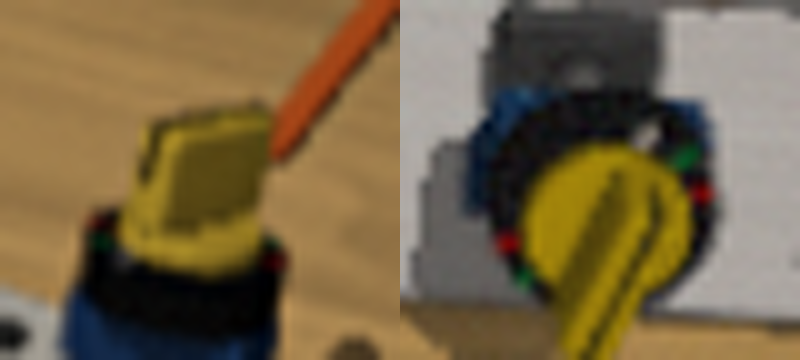

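```bash
python3 -m handwheel '[{"offset":[0.05,-0.03,0],"spin":5,"grip":0},{"offset":[0.1,-0.066,0],"spin":10,"grip":0},{"offset":[0.15,-0.1,0],"spin":15,"grip":0},{"offset":[0.2,-0.133,0],"spin":20,"grip":0},{"offset":[0.25,-0.166,0],"spin":25,"grip":0},{"offset":[0.3,-0.2,0],"spin":30,"grip":0},{"offset":[0.35,-0.233,0],"spin":35,"grip":0},{"offset":[0.388,-0.258,0],"spin":35,"grip":0},{"offset":[0.388,-0.258,0],"spin":35,"grip":0},{"offset":[0.388,-0.258,0],"spin":35,"grip":0},{"offset":[0.388,-0.258,0],"spin":35,"grip":0}]'
cat > look.py <<'E'
import sys
from fit import *
a=cams.camera("scene");b=cams.camera("top")
n=sys.argv[1];o=ctrl.get_obs();print(o["time_s"],o["eef_pos"],o["eef_rot"],o["wrist_force"],o["torque"],o["opening"])
im=[]
for p,c in((a,(185,140,60,60)),(b,(270,135,60,60))):
    im.append(cv2.resize(p["color"][c[1]:c[1]+c[3],c[0]:c[0]+c[2],::-1],(400,400),interpolation=cv2.INTER_CUBIC))
cv2.imwrite(f"pics/{n}.png",np.hstack(im))
E
python3 look.py k1
```

```text
time_s: 3.38
eef_pos: [0.4723, -0.1668, 0.4047]
eef_rot: [0.0, 0.991, -0.132, -0.0]
wrist_force: [-0.1, 0.1, -0.1]
opening: 0.003
3.475 [ 0.4723 -0.1668  0.4047] [ 0.0001  0.9912 -0.1321 -0.    ] [-0.031  -0.0917 -0.5229] [ 0.0107 -0.0166  0.0317] 0.00046107096018276723
```

View pics/k1.png

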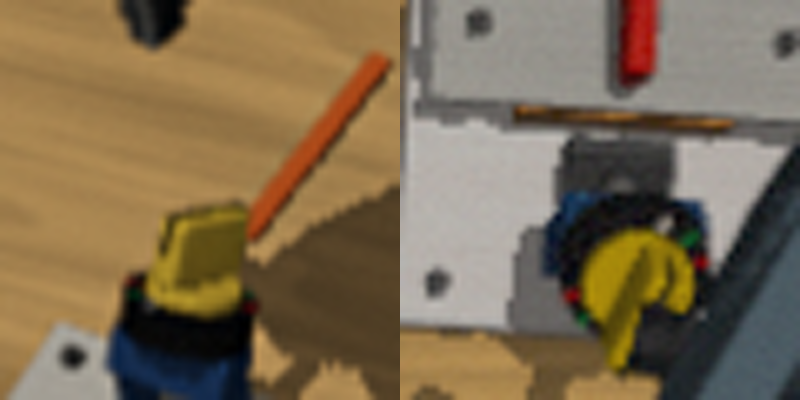

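```bash
python3 -m handwheel '[{"offset":[0,0,0.03],"spin":0,"grip":0},{"offset":[0,0,0.06],"spin":0,"grip":0},{"offset":[0,0,0.085],"spin":0,"grip":0},{"offset":[0,0,0.098],"spin":0,"grip":0},{"offset":[0,0,0.098],"spin":0,"grip":0},{"offset":[0,0,0.098],"spin":0,"grip":0}]'
python3 look.py k2
```

```text
time_s: 4.22
eef_pos: [0.4732, -0.1663, 0.3078]
eef_rot: [0.0, 0.991, -0.131, 0.001]
wrist_force: [0.1, 0.2, 0.2]
opening: 0.002
4.325 [ 0.4732 -0.1661  0.3079] [ 0.0005  0.9914 -0.1312  0.001 ] [-0.5554  0.179   0.3129] [ 0.036   0.059  -0.0051] -0.0011508717868480788
```

View pics/k2.png

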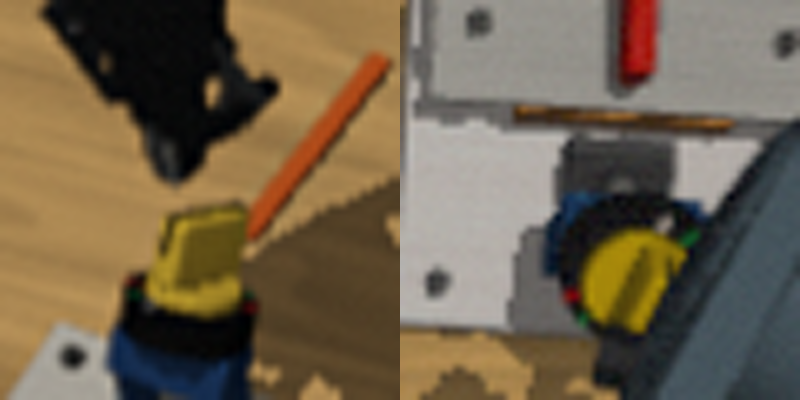

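```bash
python3 - <<'E'
from fit import *
a=np.load("s.npy",allow_pickle=True).item();b=np.load("t.npy",allow_pickle=True).item()
for z in(.122,.135,.148):
  print(z,(proj(a,[.4732,-.1661,z])[0]+.5-[185,140])*6.667,(proj(b,[.4732,-.1661,z])[0]+.5-[270,135])*6.667)
for X in([.508,-.136,.145],[.5115,-.134,.1445]):print((proj(a,X)[0]+.5-[185,140])*6.667,(proj(b,X)[0]+.5-[270,135])*6.667)
E
```

```text
0.122 [181.2856 188.1872] [310.6759 405.0806]
0.135 [178.5118 171.5007] [315.855  403.4191]
0.148 [175.6921 154.5189] [321.1584 401.7176]
[205.8591 227.2839] [245.6425 319.4522]
[207.0121 234.483 ] [240.4694 311.2228]
```

```bash
python3 -m handwheel '[{"offset":[-0.002,-0.007,0],"spin":0,"grip":0},{"offset":[-0.004,-0.014,0],"spin":0,"grip":0},{"offset":[-0.004,-0.014,0],"spin":0,"grip":0}]'
python3 -m handwheel '[{"offset":[-0.0007,-0.003,0],"spin":0,"grip":0},{"offset":[-0.0007,-0.003,0],"spin":0,"grip":0}]'
python3 -m handwheel '[{"offset":[-0.0007,-0.003,0],"spin":0,"grip":0},{"offset":[-0.0007,-0.003,0],"spin":0,"grip":0}]'
python3 look.py k3
```

```text
time_s: 4.7
eef_pos: [0.4726, -0.1504, 0.3068]
eef_rot: [-0.0, 0.991, -0.131, 0.0]
wrist_force: [0.1, 0.4, 0.5]
opening: 0.001
time_s: 4.95
eef_pos: [0.4727, -0.148, 0.3067]
eef_rot: [-0.0, 0.991, -0.131, -0.0]
wrist_force: [0.1, 0.1, -0.4]
opening: 0.004
time_s: 5.2
eef_pos: [0.4728, -0.1449, 0.3066]
eef_rot: [-0.0, 0.991, -0.131, -0.0]
wrist_force: [0.7, 0.4, 0.1]
opening: 0.002
5.3 [ 0.4728 -0.1451  0.3067] [-0.      0.9914 -0.1311 -0.    ] [ 0.1686  0.6748 -0.5878] [-0.0004  0.0012 -0.019 ] 0.0024174243408962145
```

View pics/k3.png

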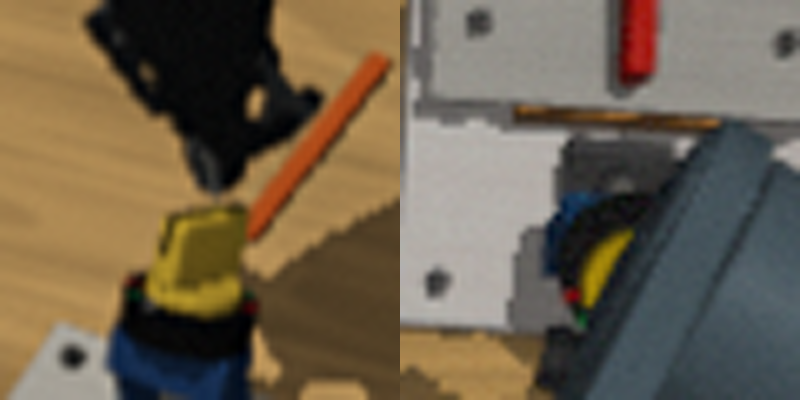

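```bash
python3 -m handwheel '[{"offset":[0.002,-0.0037,0],"spin":0,"grip":0},{"offset":[0.002,-0.0037,0],"spin":0,"grip":0}]'
python3 -m handwheel '[{"offset":[-0.0005,-0.002,0],"spin":0,"grip":0},{"offset":[-0.0005,-0.002,0],"spin":0,"grip":0}]'
python3 -m handwheel '[{"offset":[-0.0005,-0.002,0],"spin":0,"grip":0},{"offset":[-0.0005,-0.002,0],"spin":0,"grip":0}]'
python3 look.py k4
```

```text
time_s: 5.55
eef_pos: [0.4759, -0.1419, 0.3067]
eef_rot: [-0.0, 0.991, -0.131, 0.0]
wrist_force: [-0.4, -0.9, 0.9]
opening: 0.001
time_s: 5.8
eef_pos: [0.4758, -0.1401, 0.3068]
eef_rot: [0.0, 0.991, -0.131, 0.0]
wrist_force: [0.4, -1.5, -1.9]
opening: -0.001
time_s: 6.05
eef_pos: [0.4759, -0.1384, 0.3069]
eef_rot: [0.001, 0.991, -0.131, 0.0]
wrist_force: [-0.4, -5.0, -1.4]
opening: -0.002
6.15 [ 0.4759 -0.1384  0.3068] [ 0.0007  0.9913 -0.1313  0.0004] [ 0.9418 -5.3903 -2.442 ] [-0.9038 -0.0598 -0.041 ] -0.004127211779652364
```

View pics/k4.png

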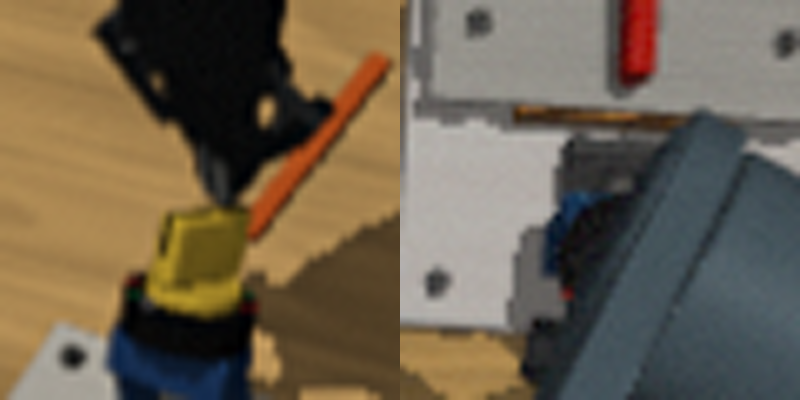

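```bash
python3 -m handwheel '[{"offset":[-0.0003,-0.003,0],"spin":0,"grip":0},{"offset":[-0.0005,-0.0057,0],"spin":0,"grip":0},{"offset":[-0.0005,-0.0057,0],"spin":0,"grip":0}]'
python3 look.py k5
python3 -m handwheel '[{"offset":[0.0005,-0.0027,0],"spin":0,"grip":0},{"offset":[0.0005,-0.0027,0],"spin":0,"grip":0}]'
python3 look.py k6
```

```text
time_s: 6.52
eef_pos: [0.4768, -0.1327, 0.3069]
eef_rot: [0.001, 0.991, -0.131, 0.0]
wrist_force: [-1.0, -4.4, -0.2]
opening: -0.001
6.625 [ 0.4768 -0.1327  0.3069] [ 0.0005  0.9914 -0.1312  0.0001] [-0.502  -4.4869  0.4844] [-0.8483  0.1945 -0.0271] 0.0007668460559641023
time_s: 6.88
eef_pos: [0.4779, -0.1302, 0.307]
eef_rot: [0.001, 0.991, -0.131, -0.0]
wrist_force: [-2.5, -5.3, 0.7]
opening: -0.005
6.975 [ 0.4779 -0.1302  0.307 ] [ 0.0005  0.9914 -0.1312 -0.0001] [-1.7344 -4.4365  2.4701] [-0.8385  0.263  -0.0257] -0.0013434301695217405
```

View pics/k6.png

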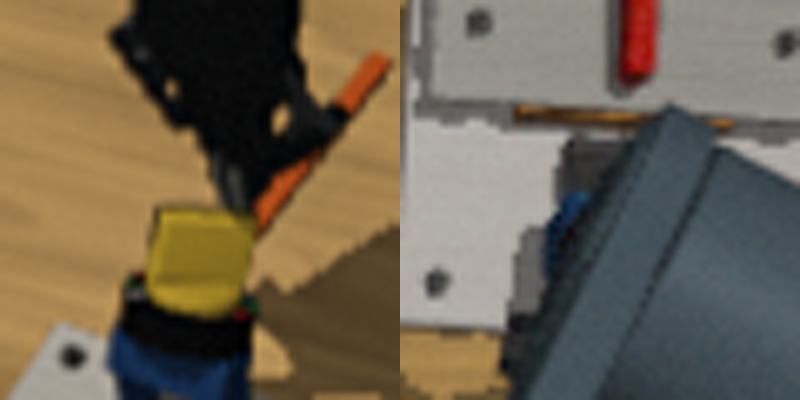

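```bash
python3 -m handwheel '[{"offset":[0.0005,-0.0027,0],"spin":0,"grip":0},{"offset":[0.0005,-0.0027,0],"spin":0,"grip":0}]'
python3 look.py k7
python3 -m handwheel '[{"offset":[0.001,-0.0023,0],"spin":0,"grip":0},{"offset":[0.001,-0.0023,0],"spin":0,"grip":0}]'
python3 look.py k8
```

```text
time_s: 7.22
eef_pos: [0.4788, -0.1275, 0.3066]
eef_rot: [0.0, 0.991, -0.131, -0.001]
wrist_force: [-2.9, -5.1, 0.8]
opening: -0.001
7.325 [ 0.4788 -0.1275  0.3065] [ 0.0003  0.9914 -0.1312 -0.0007] [-2.8647 -5.4835  0.0771] [-0.7516  0.3475 -0.075 ] -0.0020236464662938105
time_s: 7.58
eef_pos: [0.4801, -0.1255, 0.3067]
eef_rot: [0.0, 0.991, -0.131, -0.001]
wrist_force: [-5.3, -3.1, 3.1]
opening: -0.001
7.675 [ 0.4801 -0.1255  0.3067] [ 0.0003  0.9914 -0.1311 -0.0012] [-4.862  -4.6809  3.264 ] [-0.7261  0.7625 -0.0001] -0.00386853264545029
```

View pics/k8.png

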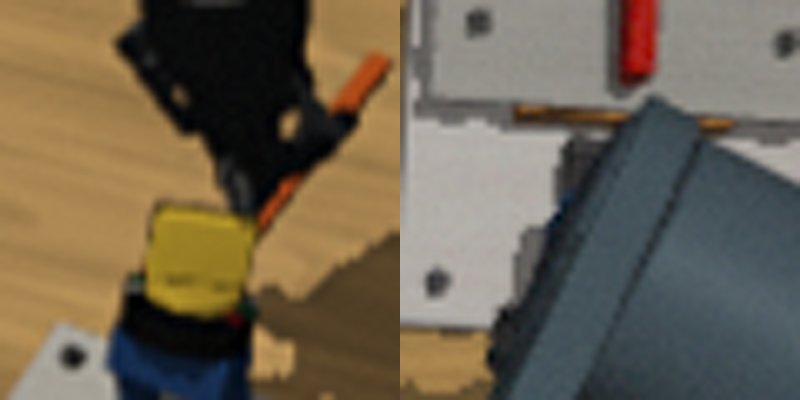

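```bash
python3 -m handwheel '[{"offset":[0.001,-0.0023,0],"spin":0,"grip":0},{"offset":[0.001,-0.0023,0],"spin":0,"grip":0}]'
python3 look.py k9
python3 -m handwheel '[{"offset":[0.0016,-0.0019,0],"spin":0,"grip":0},{"offset":[0.0016,-0.0019,0],"spin":0,"grip":0}]'
python3 look.py k10
```

```text
time_s: 7.92
eef_pos: [0.4813, -0.1241, 0.3069]
eef_rot: [0.001, 0.991, -0.131, -0.002]
wrist_force: [-9.5, -7.3, 5.6]
opening: 0.002
8.025 [ 0.4813 -0.1241  0.3069] [ 0.0011  0.9914 -0.131  -0.0019] [-9.1404 -7.1877  6.3999] [-1.2585  1.5144 -0.1366] 0.004112516309395548
time_s: 8.28
eef_pos: [0.4828, -0.123, 0.307]
eef_rot: [0.001, 0.991, -0.131, -0.003]
wrist_force: [-14.7, -8.5, 9.6]
opening: 0.002
8.375 [ 0.4828 -0.1229  0.307 ] [ 0.0014  0.9914 -0.131  -0.003 ] [-13.621   -9.1188  10.4442] [-1.386   2.2031 -0.1094] 0.0011267872188984855
```

View pics/k10.png

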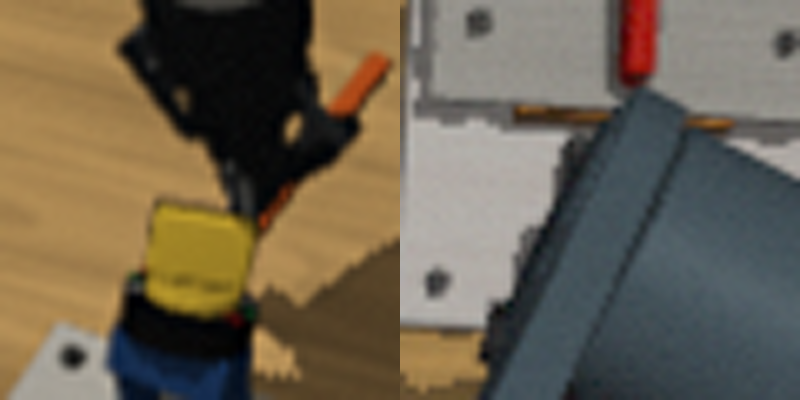

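```bash
python3 -m handwheel '[{"offset":[0.0009,-0.001,0],"spin":0,"grip":0}]'
python3 -m handwheel '[{"offset":[0.0009,-0.0008,0],"spin":0,"grip":0}]'
python3 look.py k11
```

```text
time_s: 8.5
eef_pos: [0.4839, -0.1219, 0.307]
eef_rot: [0.001, 0.991, -0.131, -0.003]
wrist_force: [-11.6, -3.1, 9.1]
opening: 0.001
time_s: 8.62
eef_pos: [0.4854, -0.1205, 0.3067]
eef_rot: [-0.0, 0.991, -0.131, -0.002]
wrist_force: [-5.4, 0.7, 4.6]
opening: -0.004
8.725 [ 0.4859 -0.1202  0.3066] [-0.0007  0.9914 -0.1312 -0.0013] [-4.7755  0.2313  2.993 ] [0.1207 0.7215 0.0322] 0.0009230351976268515
```

View pics/k11.png

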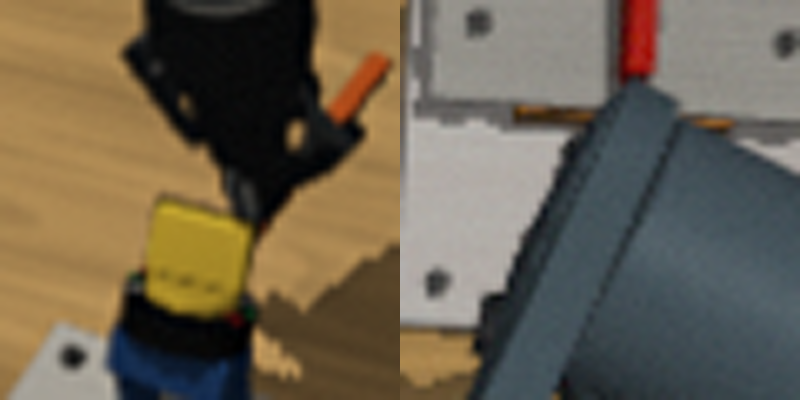

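```bash
python3 -m handwheel '[{"offset":[0.0007,-0.0006,0],"spin":0,"grip":0},{"offset":[0.0007,-0.0006,0],"spin":0,"grip":0}]'
python3 look.py k12
```

```text
time_s: 8.98
eef_pos: [0.4865, -0.1198, 0.3065]
eef_rot: [-0.0, 0.991, -0.131, -0.002]
wrist_force: [-8.3, 0.1, 6.7]
opening: 0.0
9.075 [ 0.4865 -0.1199  0.3065] [-0.0004  0.9914 -0.1309 -0.0018] [-7.2328 -0.5744  6.7121] [0.0358 1.2017 0.0101] 0.0008575098112450433
```

View pics/k12.png

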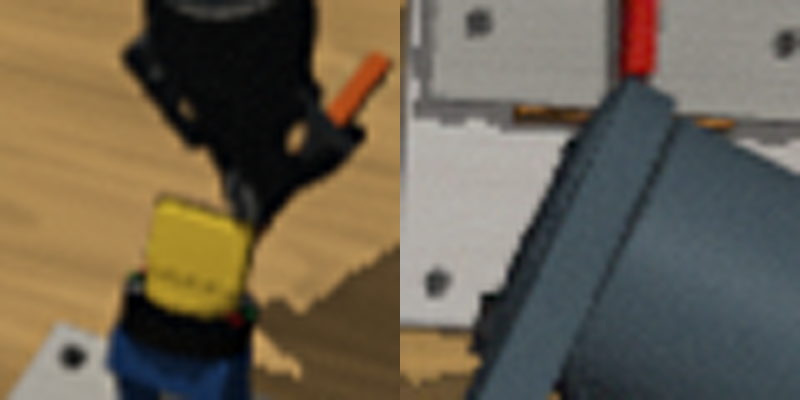

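```bash
cat > ang.py <<'E'
from fit import *
a=np.load("s.npy",allow_pickle=True).item();b=np.load("t.npy",allow_pickle=True).item()
v,_=fixpose(a,b)
import sys
K=(-.103,.145)
for n in sys.argv[1:]:
    im=cv2.imread(f"pics/{n}.png")[:,:400,::-1].astype(int)
    m=((im[...,0]>im[...,2]*2.0+20)&(im[...,1]>.7*im[...,0])&(im[...,0]>70)).astype(np.uint8)
    nl,lab,st,_=cv2.connectedComponentsWithStats(m);k=1+np.argmax(st[1:,4]);m=(lab==k).astype(np.float32)
    best=[]
    for phi in np.arange(-2.2,0,.02):
        for dx in range(-12,13,4):
            for dy in range(-12,13,4):
                r=np.zeros((400,400),np.uint8)
                for X in shapes(v,*K,phi):
                    q=(proj(a,X)+.5-[185,140])*6.667+[dx,dy]
                    cv2.fillConvexPoly(r,cv2.convexHull(q.astype(np.int32)),1)
                best.append((np.abs(r-m).sum(),round(phi,2),dx,dy))
    best.sort();print(n,[tuple(map(float,x)) for x in best[:4]])
print(proj(a,shapes(v,*K,-1.5)[0])[:2])
for phi in np.arange(-2,-.8,.1):
    q=proj(a,shapes(v,*K,phi)[0]); e=q[7]-q[3]  # +n,top edge
    print(round(phi,1),np.degrees(np.arctan2(e[1],e[0])).round(1),end="; ")
E
python3 ang.py k1 k5 k6 k7 k8 k9 k10 k11 k12
```

```text
k1 [(988.0, -0.24, -8.0, 8.0), (1026.0, -0.26, -8.0, 8.0), (1036.0, -0.22, -8.0, 8.0), (1055.0, -0.2, -8.0, 8.0)]
k5 [(954.0, -0.48, -8.0, 8.0), (994.0, -0.54, -8.0, 8.0), (994.0, -0.44, -8.0, 8.0), (995.0, -0.52, -8.0, 8.0)]
k6 [(938.0, -1.16, -8.0, 8.0), (972.0, -1.12, -8.0, 8.0), (984.0, -1.1, -8.0, 8.0), (985.0, -1.18, -8.0, 8.0)]
k7 [(807.0, -1.16, -8.0, 8.0), (815.0, -1.12, -8.0, 8.0), (836.0, -1.02, -8.0, 8.0), (839.0, -1.1, -8.0, 8.0)]
k8 [(810.0, -1.16, -8.0, 8.0), (816.0, -1.12, -8.0, 8.0), (836.0, -1.1, -8.0, 8.0), (849.0, -1.06, -8.0, 8.0)]
k9 [(819.0, -1.16, -8.0, 8.0), (827.0, -1.12, -8.0, 8.0), (844.0, -1.06, -8.0, 8.0), (850.0, -1.02, -8.0, 8.0)]
k10 [(783.0, -1.16, -8.0, 8.0), (804.0, -1.18, -8.0, 8.0), (807.0, -1.12, -8.0, 8.0), (833.0, -1.1, -8.0, 8.0)]
k11 [(714.0, -1.74, -8.0, 8.0), (716.0, -1.76, -8.0, 8.0), (742.0, -1.72, -8.0, 8.0), (759.0, -1.8, -8.0, 8.0)]
k12 [(682.0, -1.8, -8.0, 8.0), (699.0, -1.78, -8.0, 8.0), (707.0, -1.74, -8.0, 8.0), (711.0, -1.76, -8.0, 8.0)]
[[222.5332 182.9116]
 [224.6675 172.5547]]
-2.0 -149.2; -1.9 -152.6; -1.8 -155.5; -1.7 -158.1; -1.6 -160.4; -1.5 -162.6; -1.4 -164.7; -1.3 -166.6; -1.2 -168.6; -1.1 -170.5; -1.0 -172.5; -0.9 -174.5;
```

```bash
python3 -m handwheel '[{"offset":[-0.01,0.0026,0],"spin":0,"grip":0},{"offset":[-0.02,0.0052,0],"spin":0,"grip":0},{"offset":[-0.02,0.0052,-0.04],"spin":0,"grip":0},{"offset":[-0.02,0.0052,-0.08],"spin":0,"grip":0},{"offset":[-0.07,0.02,-0.08],"spin":0,"grip":0},{"offset":[-0.12,0.02,-0.08],"spin":0,"grip":0},{"offset":[-0.12,0.02,-0.08],"spin":0,"grip":0}]'
python3 look.py k13
```

```text
time_s: 9.95
eef_pos: [0.3636, -0.1071, 0.386]
eef_rot: [-0.0, 0.991, -0.132, -0.0]
wrist_force: [0.7, -0.2, 0.8]
opening: -0.003
10.05 [ 0.366  -0.1084  0.3871] [ 0.0003  0.9913 -0.1315  0.0011] [-0.4311  0.815   0.0194] [ 0.0004 -0.0793  0.0386] 0.005891547929056893
```

View pics/k13.png

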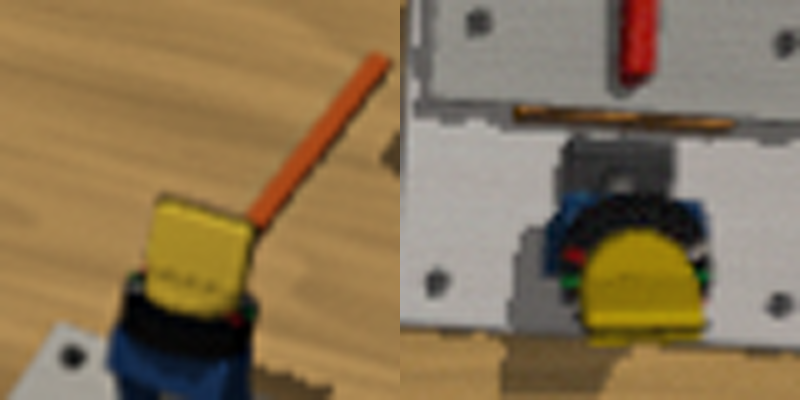

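```bash
python3 - <<'E'
from fit import *
b=cams.camera("top");a=cams.camera("scene")
o=[]
for p,c in((a,(195,160,40,36)),(b,(285,155,40,36))):
    o.append(cv2.resize(p["color"][c[1]:c[1]+c[3],c[0]:c[0]+c[2],::-1],None,fx=10,fy=10,interpolation=cv2.INTER_CUBIC))
cv2.imwrite("pics/k14.png",np.hstack(o))
v,_=fixpose(np.load("s.npy",allow_pickle=True).item(),np.load("t.npy",allow_pickle=True).item())
# image directions (top) of wing top edge vs phi, and of collar diameter
for phi in np.arange(-2,-1,.1):
    w,_=axes(phi);K=np.array([-.103,0,.145])
    e=proj(b,tofix(v,[K-.025*w+.01*A,K+.025*w+.01*A]));f=proj(b,tofix(v,[K-.03*w-.035*A,K+.03*w-.035*A]))
    print(round(phi,1),[np.degrees(np.arctan2(*(q[1]-q[0])[::-1])).round(1) for q in(e,f)],((f+.5-[285,155])*10).round().tolist(),((e+.5-[285,155])*10).round().tolist())
E
```

```text
-2.0 [np.float64(26.0), np.float64(26.2)] [[110.0, 172.0], [290.0, 260.0]] [[136.0, 258.0], [291.0, 334.0]]
-1.9 [np.float64(20.6), np.float64(20.7)] [[105.0, 180.0], [295.0, 252.0]] [[131.0, 265.0], [296.0, 327.0]]
-1.8 [np.float64(15.3), np.float64(15.4)] [[101.0, 189.0], [299.0, 244.0]] [[128.0, 273.0], [299.0, 319.0]]
-1.7 [np.float64(10.1), np.float64(10.2)] [[98.0, 198.0], [303.0, 235.0]] [[125.0, 280.0], [302.0, 312.0]]
-1.6 [np.float64(5.1), np.float64(5.1)] [[96.0, 207.0], [305.0, 226.0]] [[124.0, 288.0], [304.0, 304.0]]
-1.5 [np.float64(0.1), np.float64(0.1)] [[95.0, 216.0], [306.0, 217.0]] [[123.0, 296.0], [305.0, 296.0]]
-1.4 [np.float64(-4.8), np.float64(-4.9)] [[95.0, 225.0], [306.0, 207.0]] [[123.0, 304.0], [305.0, 288.0]]
-1.3 [np.float64(-9.8), np.float64(-9.9)] [[96.0, 235.0], [305.0, 198.0]] [[124.0, 312.0], [304.0, 281.0]]
-1.2 [np.float64(-14.7), np.float64(-14.8)] [[98.0, 243.0], [303.0, 189.0]] [[126.0, 319.0], [303.0, 273.0]]
-1.1 [np.float64(-19.6), np.float64(-19.8)] [[102.0, 252.0], [300.0, 180.0]] [[128.0, 326.0], [300.0, 265.0]]
```

View pics/k14.png

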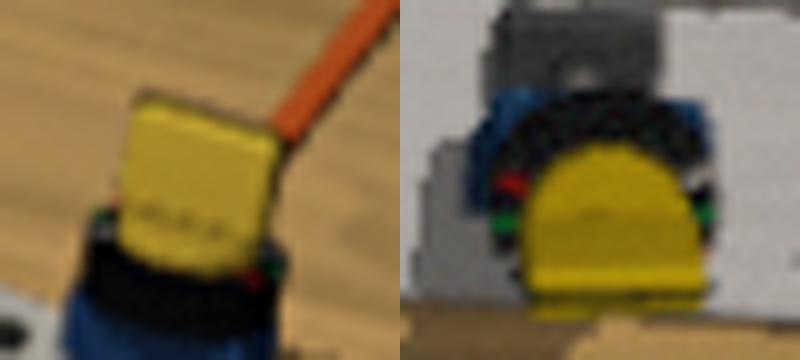

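```bash
python3 -m handwheel '[{"offset":[0.05,-0.007,0],"spin":-3,"grip":0.6},{"offset":[0.1,-0.014,0],"spin":-6,"grip":0.6},{"offset":[0.15,-0.021,0],"spin":-9,"grip":0.6},{"offset":[0.2,-0.028,0],"spin":-10.6,"grip":0.6},{"offset":[0.25,-0.035,0],"spin":-10.6,"grip":0.6},{"offset":[0.276,-0.039,0],"spin":-10.6,"grip":0.6},{"offset":[0.276,-0.039,0],"spin":-10.6,"grip":0.6},{"offset":[0.276,-0.039,0],"spin":-10.6,"grip":0.6},{"offset":[0.276,-0.039,0],"spin":-10.6,"grip":0.6},{"offset":[0.276,-0.039,0],"spin":-10.6,"grip":0.6}]'
sed -i 's/(185,140,60,60)/(150,160,90,90)/;s/(270,135,60,60)/(255,100,90,90)/' look.py
python3 look.py p1
```

```text
time_s: 11.4
eef_pos: [0.6425, -0.1425, 0.3871]
eef_rot: [0.0, 0.999, -0.039, 0.0]
wrist_force: [0.3, -0.1, 0.1]
opening: 0.601
11.5 [ 0.6426 -0.1425  0.3872] [ 0.0001  0.9992 -0.0391  0.0003] [ 0.1291  1.1025 -0.0873] [ 0.0698  0.0086 -0.0313] 0.6006955629404874
```

View pics/p1.png

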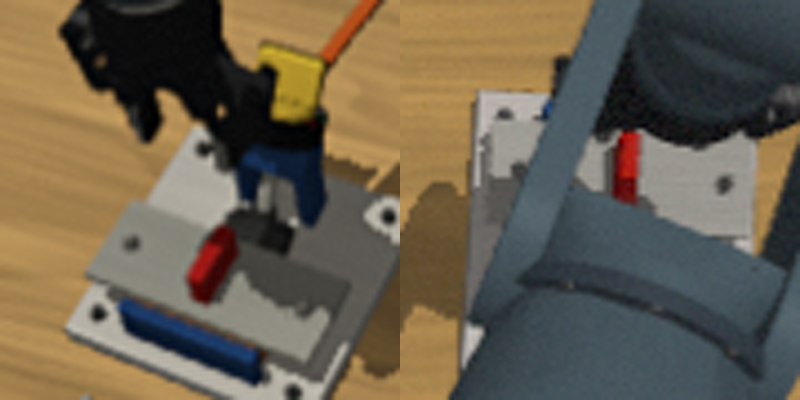

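```bash
python3 -m handwheel '[{"offset":[0,0,0.04],"spin":0,"grip":0.6},{"offset":[0,0,0.08],"spin":0,"grip":0.6},{"offset":[0,0,0.1],"spin":0,"grip":0.6},{"offset":[0,0,0.1],"spin":0,"grip":0.6},{"offset":[0,0,0.1],"spin":0,"grip":0.6}]'
python3 look.py p2
```

```text
time_s: 12.12
eef_pos: [0.6437, -0.1428, 0.2886]
eef_rot: [0.001, 0.999, -0.039, 0.001]
wrist_force: [0.6, 0.7, 0.7]
opening: 0.597
12.225 [ 0.6437 -0.1428  0.2889] [ 0.0006  0.9992 -0.039   0.0017] [-0.0644  0.6019 -0.2068] [-0.0067  0.0024 -0.0338] 0.6018430365144392
```

View pics/p2.png

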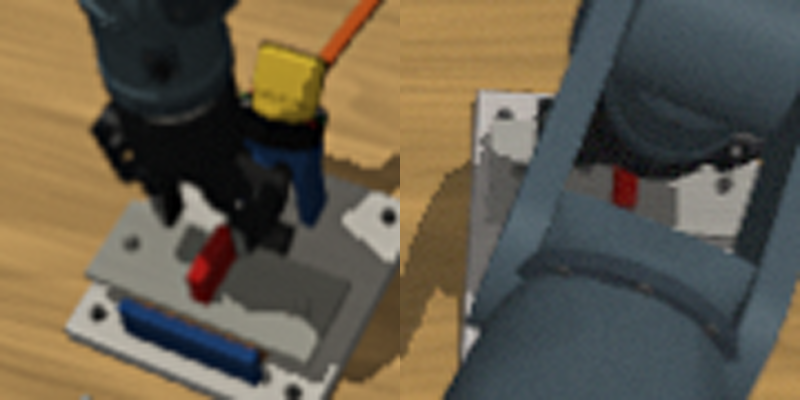

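```bash
python3 -m handwheel '[{"offset":[0,0,0.025],"spin":0,"grip":0.6},{"offset":[0,0,0.045],"spin":0,"grip":0.6},{"offset":[0,0,0.045],"spin":0,"grip":0.6},{"offset":[0,0,0.045],"spin":0,"grip":0.6}]'
python3 look.py p3
```

```text
time_s: 12.72
eef_pos: [0.6433, -0.1427, 0.2423]
eef_rot: [0.0, 0.999, -0.039, 0.0]
wrist_force: [0.2, 1.1, -0.7]
opening: 0.605
12.825 [ 0.6434 -0.1427  0.2428] [ 0.0003  0.9992 -0.039   0.0008] [-0.1514  0.5482 -0.1882] [ 0.0477 -0.0184 -0.0029] 0.6009802648149231
```

View pics/p3.png

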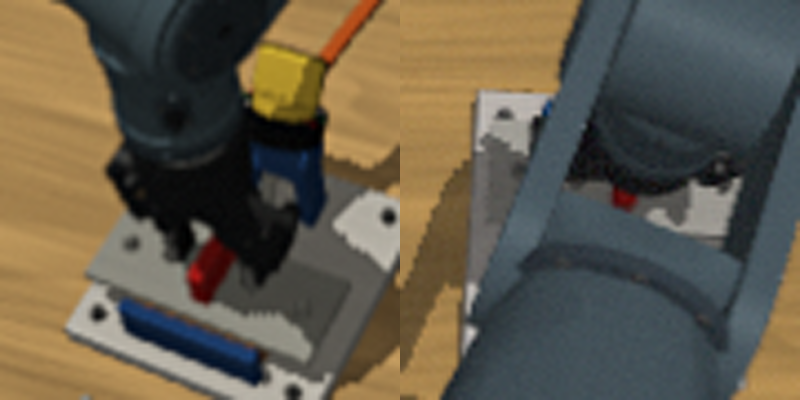

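```bash
python3 -m handwheel '[{"offset":[0,0,0],"spin":0,"grip":0.35},{"offset":[0,0,0],"spin":0,"grip":0.2},{"offset":[0,0,0],"spin":0,"grip":0.0},{"offset":[0,0,0],"spin":0,"grip":0.0},{"offset":[0,0,0],"spin":0,"grip":0.0},{"offset":[0,0,0],"spin":0,"grip":0.0}]'
python3 look.py p4
```

```text
time_s: 13.58
eef_pos: [0.643, -0.1455, 0.2429]
eef_rot: [0.003, 0.999, -0.039, 0.001]
wrist_force: [-3.0, -10.8, 2.3]
opening: 0.153
13.675 [ 0.643  -0.1455  0.2429] [ 0.0027  0.9992 -0.0394  0.0007] [ -2.336  -11.7918   1.1214] [-1.6597  0.429   0.0598] 0.15045635315077768
```

View pics/p4.png

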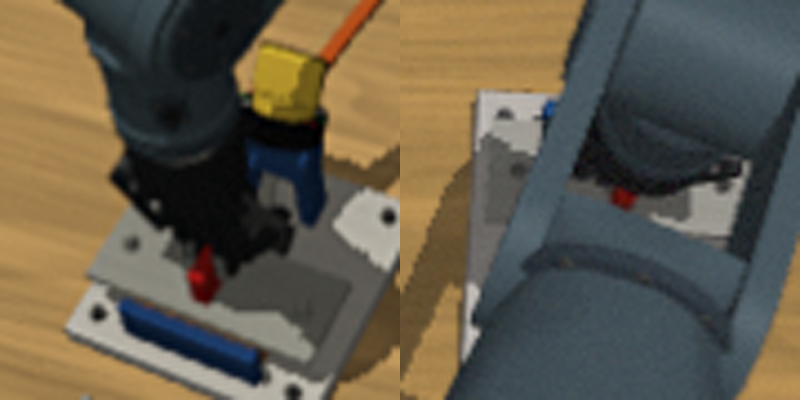

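```bash
python3 -m handwheel '[{"offset":[0,0.002,0],"spin":0,"grip":0},{"offset":[0,0.0035,0],"spin":0,"grip":0},{"offset":[0,0.0035,0],"spin":0,"grip":0}]'
```

```text
time_s: 14.05
eef_pos: [0.6429, -0.1463, 0.2428]
eef_rot: [0.0, 0.999, -0.039, 0.001]
wrist_force: [-2.0, -2.6, 5.7]
opening: 0.152
```

Lift slowly at first.

```bash
python3 -m handwheel '[{"offset":[0,0,-0.004],"spin":0,"grip":0},{"offset":[0,0,-0.008],"spin":0,"grip":0},{"offset":[0,0,-0.008],"spin":0,"grip":0}]'
python3 -m handwheel '[{"offset":[0,0,-0.006],"spin":0,"grip":0},{"offset":[0,0,-0.012],"spin":0,"grip":0},{"offset":[0,0,-0.012],"spin":0,"grip":0}]'
python3 look.py p5
```

```text
time_s: 14.42
eef_pos: [0.6427, -0.1463, 0.2491]
eef_rot: [0.0, 0.999, -0.039, 0.0]
wrist_force: [1.7, -4.4, -4.5]
opening: 0.157
time_s: 14.8
eef_pos: [0.6427, -0.1461, 0.2615]
eef_rot: [0.0, 0.999, -0.039, 0.0]
wrist_force: [0.8, -3.9, -2.5]
opening: 0.149
14.9 [ 0.6427 -0.1461  0.2615] [ 0.0002  0.9992 -0.039   0.    ] [ 0.7788 -4.19   -2.7794] [-0.7836 -0.2065 -0.0529] 0.1509606188893513
```

View pics/p5.png

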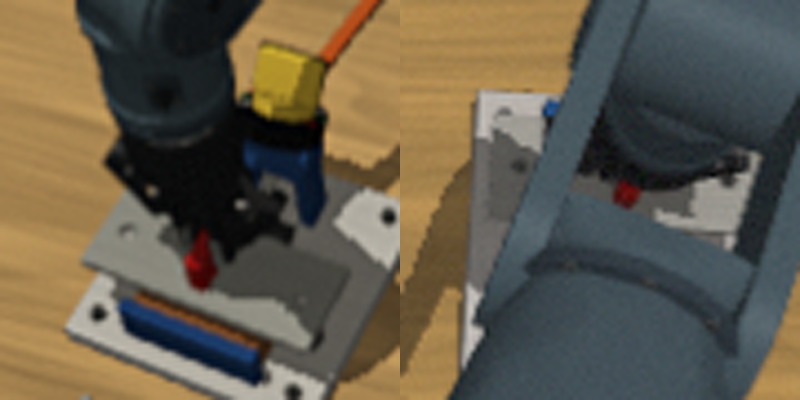

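```bash
python3 -m handwheel '[{"offset":[0,0.001,-0.008],"spin":0,"grip":0},{"offset":[0,0.001,-0.016],"spin":0,"grip":0},{"offset":[0,0.001,-0.024],"spin":0,"grip":0},{"offset":[0,0.001,-0.04],"spin":0,"grip":0},{"offset":[0,0.001,-0.06],"spin":0,"grip":0},{"offset":[0,0.001,-0.06],"spin":0,"grip":0},{"offset":[0,0.001,-0.06],"spin":0,"grip":0}]'
python3 look.py p6
python3 - <<'E'
from fit import *
a=np.load("s.npy",allow_pickle=True).item();b=np.load("t.npy",allow_pickle=True).item()
T=lambda c:(c[0]*512/800,c[1]*384/600)
for p,cs in((b,[(274,208),(373,248),(345,316),(246,277)]),(a,[(457,325),(538,382),(497,433),(412,371)])):
    P=np.array([onz(p,T(c),.004) for c in cs]);print(P[:,:2].tolist(),P.mean(0),np.linalg.norm(P-np.roll(P,1,0),axis=1))
print(onz(a,(301.4,242),.0),onz(b,(198.1,166.1),.0))
E
```

```text
time_s: 15.78
eef_pos: [0.6425, -0.147, 0.3218]
eef_rot: [0.0, 0.999, -0.039, 0.0]
wrist_force: [-0.5, -0.7, -4.0]
opening: 0.151
15.875 [ 0.6422 -0.1469  0.3208] [-0.0003  0.9992 -0.039  -0.0007] [-0.7452 -0.0895 -3.9727] [-0.0149  0.0165 -0.0335] 0.15131063596495514
[[0.6826498360838212, 0.253834721898444], [0.5975617690200772, 0.05419170506706468], [0.4619064412394227, 0.11170853040968193], [0.5431057807862932, 0.3103913852690427]] [0.5713 0.1825 0.004 ] [0.1506 0.217  0.1473 0.2146]
[[0.464613225875819, 0.11657915171222406], [0.5461741503625226, 0.31305005652185525], [0.6810015717480417, 0.2581377869273719], [0.603740368027916, 0.05832259971104864]] [0.5739 0.1865 0.004 ] [0.1508 0.2127 0.1456 0.2142]
[0.5788 0.1787 0.    ] [0.5768 0.1824 0.    ]
```

View pics/p6.png

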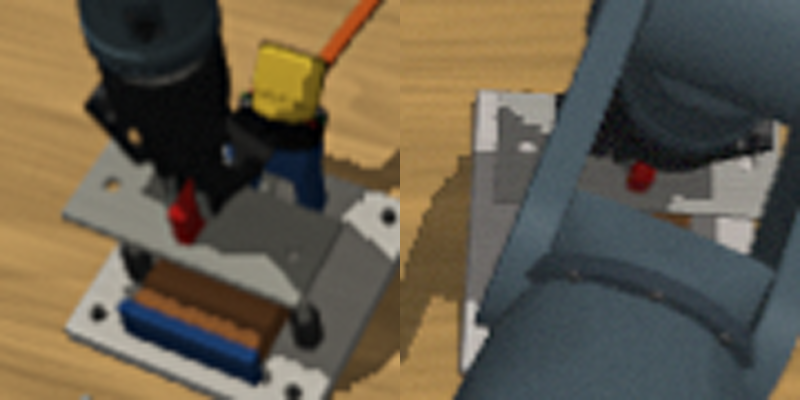

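```bash
python3 -m handwheel '[{"offset":[0,0,-0.025],"spin":0,"grip":0},{"offset":[0,0,-0.05],"spin":0,"grip":0},{"offset":[-0.005,-0.03,-0.05],"spin":2,"grip":0},{"offset":[-0.015,-0.06,-0.05],"spin":4,"grip":0},{"offset":[-0.025,-0.09,-0.05],"spin":6,"grip":0},{"offset":[-0.035,-0.12,-0.05],"spin":8,"grip":0},{"offset":[-0.045,-0.15,-0.05],"spin":10,"grip":0},{"offset":[-0.055,-0.18,-0.05],"spin":12,"grip":0},{"offset":[-0.065,-0.21,-0.05],"spin":14,"grip":0},{"offset":[-0.075,-0.24,-0.05],"spin":16,"grip":0},{"offset":[-0.085,-0.27,-0.05],"spin":18,"grip":0},{"offset":[-0.0955,-0.3,-0.05],"spin":18.5,"grip":0},{"offset":[-0.0955,-0.3235,-0.05],"spin":18.5,"grip":0},{"offset":[-0.0955,-0.3235,-0.05],"spin":18.5,"grip":0},{"offset":[-0.0955,-0.3235,-0.05],"spin":18.5,"grip":0}]'
sed -i 's/(150,160,90,90)/(150,150,220,170)/;s/(255,100,90,90)/(130,90,220,170)/' look.py
python3 look.py p7
```

```text
time_s: 17.75
eef_pos: [0.5725, 0.1826, 0.3711]
eef_rot: [0.0, 0.98, -0.199, -0.0]
wrist_force: [0.1, -0.3, -4.0]
opening: 0.152
17.85 [0.5727 0.1822 0.3713] [ 0.0002  0.9799 -0.1996 -0.0003] [-0.2232 -0.5371 -4.2223] [ 0.0374 -0.0441  0.0351] 0.15158568663229954
```

View pics/p7.png

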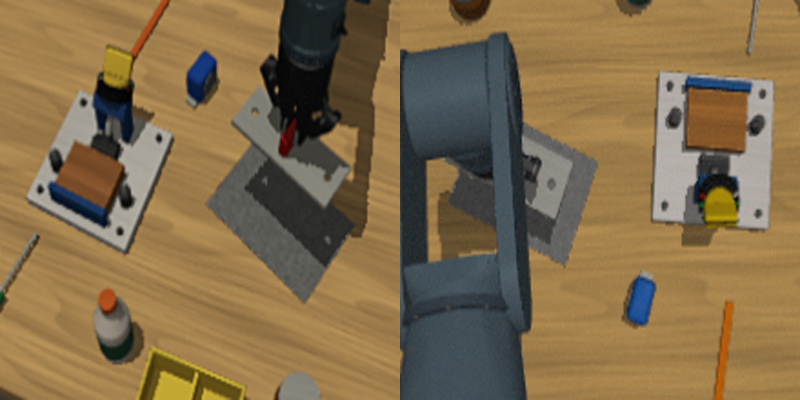

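```bash
python3 -m handwheel '[{"offset":[0,0,0.03],"spin":0,"grip":0},{"offset":[0,0,0.06],"spin":0,"grip":0},{"offset":[0,0,0.09],"spin":0,"grip":0},{"offset":[0,0,0.12],"spin":0,"grip":0},{"offset":[0,0,0.145],"spin":0,"grip":0},{"offset":[0,0,0.16],"spin":0,"grip":0},{"offset":[0,0,0.17],"spin":0,"grip":0},{"offset":[0,0,0.17],"spin":0,"grip":0},{"offset":[0,0,0.17],"spin":0,"grip":0}]'
python3 -m handwheel '[{"offset":[0,0,0.002],"spin":0,"grip":0},{"offset":[0,0,0.002],"spin":0,"grip":0}]'
python3 -m handwheel '[{"offset":[0,0,0.0015],"spin":0,"grip":0},{"offset":[0,0,0.0015],"spin":0,"grip":0}]'
python3 look.py p8
```

```text
time_s: 18.98
eef_pos: [0.5732, 0.183, 0.2027]
eef_rot: [-0.0, 0.98, -0.199, 0.001]
wrist_force: [-0.0, -0.6, -4.3]
opening: 0.149
time_s: 19.23
eef_pos: [0.5727, 0.183, 0.2001]
eef_rot: [-0.0, 0.98, -0.199, 0.0]
wrist_force: [-0.1, -0.3, -3.7]
opening: 0.148
time_s: 19.48
eef_pos: [0.5725, 0.183, 0.1981]
eef_rot: [0.0, 0.98, -0.199, -0.0]
wrist_force: [0.7, 0.4, -3.5]
opening: 0.149
19.575 [0.5726 0.183  0.1981] [ 0.      0.98   -0.1991 -0.0001] [ 0.3776  0.6207 -4.0952] [ 0.0404 -0.007   0.0475] 0.1503939419342831
```

View pics/p8.png

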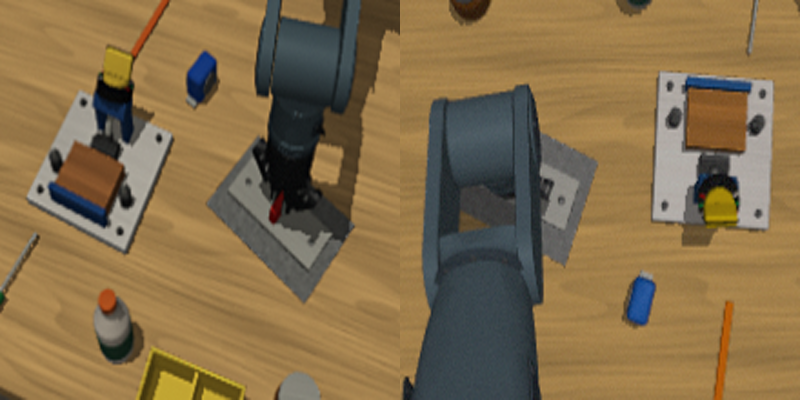

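```bash
python3 -m handwheel '[{"offset":[0,0,0.001],"spin":0,"grip":0},{"offset":[0,0,0.001],"spin":0,"grip":0}]'
python3 -m handwheel '[{"offset":[0,0,0.001],"spin":0,"grip":0},{"offset":[0,0,0.001],"spin":0,"grip":0}]'
```

```text
time_s: 19.82
eef_pos: [0.5725, 0.1829, 0.1971]
eef_rot: [0.0, 0.98, -0.199, -0.0]
wrist_force: [0.1, -0.4, -3.7]
opening: 0.155
time_s: 20.08
eef_pos: [0.5726, 0.183, 0.1968]
eef_rot: [0.0, 0.98, -0.199, -0.0]
wrist_force: [-4.1, -0.6, 3.5]
opening: 0.149
```

Contact felt at the expected height (TCP 0.1968). Release and withdraw.

```bash
python3 -m handwheel '[{"offset":[0,0,0],"spin":0,"grip":0.25},{"offset":[0,0,0],"spin":0,"grip":0.4},{"offset":[0,0,0],"spin":0,"grip":0.6},{"offset":[0,0,0],"spin":0,"grip":0.6},{"offset":[0,0,0],"spin":0,"grip":0.6}]'
python3 -m handwheel '[{"offset":[0,0,-0.02],"spin":0,"grip":0.6},{"offset":[0,0,-0.05],"spin":0,"grip":0.6},{"offset":[0,0,-0.1],"spin":0,"grip":0.6},{"offset":[0,0,-0.15],"spin":0,"grip":0.6},{"offset":[-0.05,0,-0.18],"spin":0,"grip":0.6},{"offset":[-0.1,0,-0.18],"spin":0,"grip":0.6},{"offset":[-0.15,0,-0.18],"spin":0,"grip":0.6},{"offset":[-0.2,0,-0.18],"spin":0,"grip":0.6},{"offset":[-0.2,0,-0.18],"spin":0,"grip":0.6},{"offset":[-0.2,0,-0.18],"spin":0,"grip":0.6}]'
python3 look.py p9
python3 - <<'E'
from fit import *
a=cams.camera("scene");b=cams.camera("top")
for t,z in(("plate_grip",.038),("plate",.004),("mat",0)):
    for p in(a,b):
        l=landmark_of(p,t)[:1];print(t,[(onz(p,d["uv"],z),d["confidence"]) for d in l])
o=[]
for p,c in((a,(195,160,40,36)),(b,(285,155,40,36))):
    o.append(cv2.resize(p["color"][c[1]:c[1]+c[3],c[0]:c[0]+c[2],::-1],None,fx=10,fy=10,interpolation=cv2.INTER_CUBIC))
cv2.imwrite("pics/k15.png",np.hstack(o))
E
```

```text
time_s: 20.7
eef_pos: [0.5726, 0.183, 0.1962]
eef_rot: [-0.0, 0.98, -0.199, 0.0]
wrist_force: [0.4, 1.1, 0.8]
opening: 0.597
time_s: 21.95
eef_pos: [0.3889, 0.2611, 0.3776]
eef_rot: [-0.001, 0.98, -0.199, 0.001]
wrist_force: [0.7, 0.3, -0.2]
opening: 0.601
22.05 [0.3895 0.2607 0.3769] [-0.0003  0.9799 -0.1996  0.0007] [-0.2343 -0.0196  0.0796] [-0.0259 -0.0169 -0.0222] 0.5972995360175827
plate_grip [(array([0.5766, 0.1896, 0.038 ]), 0.79)]
plate_grip [(array([0.5719, 0.1856, 0.038 ]), 0.68)]
plate [(array([0.577 , 0.1771, 0.004 ]), 0.7)]
plate [(array([0.5678, 0.187 , 0.004 ]), 0.57)]
mat [(array([0.5764, 0.1744, 0.    ]), 0.82)]
mat [(array([0.5775, 0.185 , 0.    ]), 0.79)]
```

View pics/p9.png

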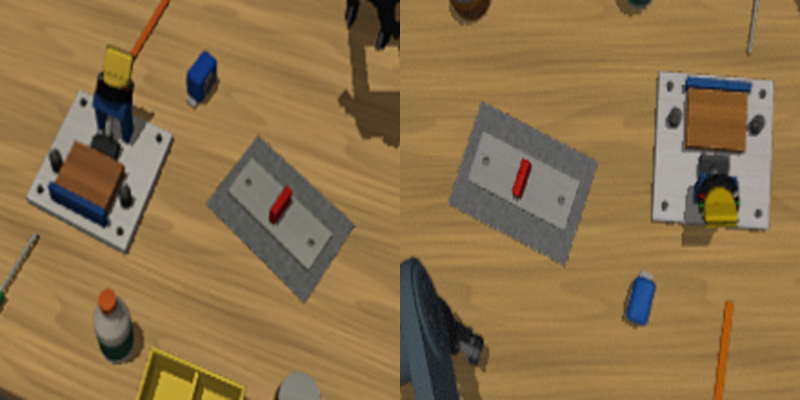

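View pics/k15.png

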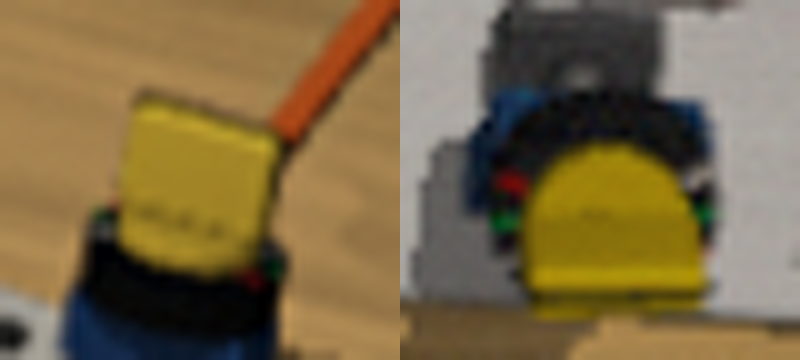

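```bash
python3 -m handwheel '[{"offset":[0,0,0],"spin":0,"grip":0.6},{"offset":[0,0,0],"spin":0,"grip":0.6},{"offset":[0,0,0],"spin":0,"grip":0.6}]'; python3 -c "
from bench import ctrl
print(ctrl.hand_in())"
```

```text
time_s: 22.82
eef_pos: [0.3884, 0.2611, 0.3762]
eef_rot: [-0.0, 0.98, -0.199, 0.0]
wrist_force: [0.6, -0.4, -0.2]
opening: 0.595
the job is handed in; nothing more can be done
None
```

I tightened the clamp to its first click, moved the plate from the dowels to the middle of the mat, and handed the job in at about 23 s; no verdict was reported.

- **Clamp:** The moves only allow a vertical tool, so I could not grip the knob along its leaning axis as described. I turned it by pushing one end of the wing with the closed fingers. The force rose to about 19 N and then fell away, and I backed off after one more small push, during which the force rose again to about 10 N. The last picture shows the wing in line with the green marks, which means one click, and the knob did not move afterwards.
- **Plate:** I gripped the red handle, lifted it level off the dowels and lowered it until I felt the mat at the expected height, then let go. The last pictures show it lying flat. Its centre came out within about 15 mm of the mat's centre by every estimate, against the 45 mm allowed.
- **Surroundings:** In the last picture nothing is touching the robot, and the tape and pencil look unmoved. The hammer and offcut were outside that picture, but the arm was never lowered near them.

**Checks that disagreed:** Fitting the knob's outline in the images gave unreliable wing angles, and the network's two views put the knob's grip point 2 cm apart. I relied on the force and the coloured marks instead. Camera position estimates differed from each other by 5 to 10 mm.

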